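# Lock the sample turntable in its index position

### The arm

A 6-joint arm with a two-finger parallel gripper is mounted at the origin on the work surface. World frame = base frame: x ahead of the robot, y to its left, z up, the work surface at z = 0. Lengths are in m, angles in rad, forces in N, time in s.
With the tool pointing down it reaches from about 0.375 to 0.975 m from the base axis. Payload 3.8 kg.
Tool frame: the origin (TCP) lies midway between the tips of the shut fingers; the grasp point (between the pads) lies 19 mm behind it; z points along the fingers, y is the line along which they close (so a half turn about z gives the same grasp; the last joint's range is limited). The gripper opens to 88 mm and grips with 3 to 60 N. Pads are 18 mm wide; open, the fingers measure 123 mm over their backs; the gripper's body (75 mm by 187 mm) begins 45 mm behind the grasp point.
Start: joints at [1.073, 0.264, 1.604, -0, 1.274, -0.037], TCP at [0.3, 0.605, 0.239] pointing down, gripper open.
Joint ranges: [-2.63, 2.63], [-0.94, 2.18], [0.31, 2.57], [-1.31, 4.45], [0, 2.66], [-2.55, 2.55]. Speed limits (rad/s): [2.57, 2.57, 3.14, 3.14, 3.14, 3.14].

### API

Orientations are given as a rotation vector (axis times angle).
In Python, from cell import manip, inverse_kinematics, cams, order gives the robot as it stands. Calls block until the motion is done:
- manip.move_pose(position, orientation): joint-space move of the TCP to a pose.
- manip.move_linear(position, rate=0.15, rot=None): straight line of the TCP; rot=None keeps the orientation; rate is the mean speed in m/s.
- manip.set_joints(angles): joint-space move.
- manip.set_gripper(opening, force=None): finger opening in m; force is the grip in N (None keeps the last); returns when the fingers have stopped.
- manip.dwell(seconds).
- inverse_kinematics(position, orientation): joint angles nearest the present ones, or None.
- manip.state(): the state.
- cams.capture(name): name is "scene" or "top" or "wrist"; returns a dict with "image" (384x512x3 uint8, blue, green, red), "z_map" (384x512 float32, m along the optical axis (not along the pixel's ray), 0 where there is no reading), "intrinsics" (3x3 intrinsics, pixels), "position" and "orientation" of the camera in the world; the wrist camera has in their place "T_tool_cam" (4x4, takes a point from camera to tool coordinates, whose origin is the TCP and whose axes are the flange's). Camera axes: x right, y down, z forward; pixel columns grow to the right and rows downward; lengths in m; the calibration is good to about 2 mm. The wrist camera is an equidistant fisheye: a pixel r from the principal point sees the ray r / f radians off the axis. A picture is of the moment at which its call begins: read the wrist's pose just before it.
A pose or a line that the arm cannot do raises manip.IKError and nothing moves.
- order.close_job(): hands the job in; it is judged then, once.
The state is a dict: "clock": time; "joint_pos": joint angles; "joint_velocities": joint speeds; "tau": joint torques, N m; "tool_pos": TCP position; "tcp_rot": TCP orientation; "contact_force": force on the tool from outside, world axes, zero at the start; "moment": the same for the moment, N m; "gripper_width": finger opening in m; "grasp_force": force on a finger pad.
Only numpy, scipy, OpenCV 4.12 (cv2) and the standard library are available. Lean on these libraries where they do the work, as an engineer would, in place of code of your own. Each camera call takes 0.05 s, during which the arm holds its last target. There are 200 camera calls.

### The job

Turn the black sample turntable by pushing on its orange post until the slot in its rim lines up with the steel locking bar, then push the bar's red tab until the bar is fully home in the slot. Do it all by pushing, with nothing lifted: the closed petri dish stays lying in the middle of the turntable, and the vial, the beaker and the tip rack stay where they stand.

Things in the scene. Friction and masses are not known exactly. Their poses are not given: they have to be found in the camera images.
- indexer: fixed dark grey base plate, 250 (x) by 395 (y) by 12 mm, lying on the bench. Origin on the bench surface, on the turntable's axis; the plate reaches from y = -125 to y = +270 mm in its frame. +y points from the axis to the locking bar, z is up. It carries the turntable and, on the +y side, a white guide 48 mm wide from y = 118 to y = 175 mm, its top 48 mm over the bench (bolt heads 51 mm)
- turntable (a joint): angle (rad) of the black turntable, a disc 220 mm across and 24 mm thick whose upper face is 40 mm over the bench. 0 when the slot faces the locking bar; positive is counter-clockwise seen from above. Starts positive, so it has to be turned clockwise; stops at -0.8 and 1.8. It turns stiffly (about 1.5 N at the post) and stays where it is left. A rubber mat with its top 44 mm over the bench covers the middle to 54 mm from the axis
- post_top (a point): top of the orange upright post fixed on the turntable, 14 mm in diameter with a rounded top, 43 mm tall above the turntable's face (top 83 mm over the bench), 88 mm from the axis, exactly opposite the slot. A flat steel collar 20 mm across and 5 mm high surrounds its foot. The orientation is the turntable's: its y axis points from the axis to the slot, z up
- slot_mouth (a point): middle of the open mouth of the turntable's slot, at the rim on the upper face, 110 mm from the axis. The slot is radial, 24 mm wide, 45 mm deep (to 65 mm from the axis), cut right through, with a white line along each edge
- lock_bar (a joint): how far (m) the locking bar has been pushed towards the turntable's axis (along -y of the indexer): 0 fully out, 0.045 fully home against its stop. It slides with about 2.5 N and stays where it is left. Its nose starts 2 to 6 mm short of the turntable's rim and is stopped by the rim unless the slot is in front of it; the rounded nose centres the slot if it is within about 3 degrees
- bar_nose (a point): tip of the bar's rounded nose, on its upper face. The steel bar is 18 mm wide and 12 mm high, its upper face 34 mm over the bench. Orientation as the indexer's
- tab_top (a point): middle of the top of the red upright tab at the bar's outer end, 44 mm wide (across the bar, indexer x), 10 mm thick (along the bar, indexer y), from 22 to 77 mm over the bench. With the bar at 0 it is 230 mm from the turntable's axis. Its outer flat face (+y side) is the one to push; nothing stands behind it. Orientation as the indexer's
- petri_dish: loose closed clear petri dish, 90 mm across and 16 mm high, about 50 g, lying on the mat in the middle of the turntable, its top about 60 mm over the bench; origin at the centre of its underside
- vial: loose amber vial with a blue cap, 26 mm across and 48 mm tall, standing on the base plate beside the locking bar (on the +x side of the indexer); origin at the centre of its underside
- beaker: loose open glass beaker, 68 mm across and 80 mm tall, standing on the bench beyond the base plate (+x side of the indexer); origin at the centre of its underside
- tip_rack: loose white pipette-tip rack, 80 by 110 mm and 45 mm tall, half filled with yellow tips reaching 63 mm, standing on the bench beyond the -y end of the base plate; origin at the centre of its underside
Things that resemble listed ones, but are neither listed nor needed, are in the scene too. Leave any green look-alike of the tip_rack alone.

How it is judged:
By the outcome, as a careful person would: the job done as asked, in the order asked, and still so for the second after the job is handed in, with the robot touching nothing.
It also fails if it takes over 48 s, if anything falls off the work surface, if the arm or the gripper's body presses on something with over 40 N, if the wrist force passes 120 N, or if a joint passes its speed limit or range.

## Working session

There is one attempt and no reset: what is moved stays moved. The work goes in short steps, each a Python script; the robot and the scene stay as the last script left them, time stands still between calls to the robot, and variables do not carry over. Pictures are saved under pics/ and viewed, at most 10 in all, crops included, and the job is handed in when it is done.

```bash
mkdir -p pics
cat > h.py <<'E'
import numpy as np, cv2
from scipy.spatial.transform import Rotation as R
from cell import manip, inverse_kinematics, cams, order
def rot(c):
    o=np.array(c["orientation"],float)
    if o.shape==(3,3): return o
    return (R.from_rotvec(o) if o.size==3 else R.from_quat(o)).as_matrix()
def cloud(c):
    K=c["intrinsics"]; z=c["z_map"]; v,u=np.mgrid[:384,:512]
    P=np.stack([(u-K[0,2])/K[0,0]*z,(v-K[1,2])/K[1,1]*z,z],-1)
    return P@rot(c).T+np.array(c["position"])
def onplane(c,u,v,h):
    K=c["intrinsics"]; d=rot(c)@np.array([(u-K[0,2])/K[0,0],(v-K[1,2])/K[1,1],1]); p=np.array(c["position"])
    return p+d*(h-p[2])/d[2]
E
python3 - <<'E'
from h import *
import pickle
for n in("top","scene"):
    c=cams.capture(n); cv2.imwrite(f"pics/{n}1.png",cv2.resize(c["image"],(800,600),interpolation=cv2.INTER_CUBIC)); pickle.dump(c,open(n+".pkl","wb"))
    print(n,c["position"],c["orientation"],c["intrinsics"])
print(manip.state())
E
```

```text
top [ 0.5064799  -0.10645495  1.13854964] [-2.16975928  2.16847251 -0.13935316] [[427.51397026   0.         250.98900318]
 [  0.         427.51397026 188.77277309]
 [  0.           0.           1.        ]]
scene [ 1.19113977 -0.45734706  0.58618781] [-1.99871969 -1.0692763   0.5680497 ] [[370.17965667   0.         251.22454586]
 [  0.         370.17965667 195.41740562]
 [  0.           0.           1.        ]]
{'clock': 0.1, 'joint_pos': array([ 1.07309313e+00,  2.64680013e-01,  1.60523130e+00, -2.03562335e-05,
        1.27370081e+00, -3.68848745e-02]), 'joint_velocities': array([ 0.00231061, -0.00211038, -0.00156814, -0.00048155,  0.00100761,
       -0.0007632 ]), 'tau': array([ 1.33028858e-03, -5.03619754e+01, -3.58070576e+01,  7.29337404e-02,
        2.33241596e-02, -8.94483242e-05]), 'tool_pos': array([0.29985191, 0.60402692, 0.23751434]), 'tcp_rot': array([-0.717337  , -3.05806956,  0.00306709]), 'contact_force': array([ 0.30314243,  0.57914725, -0.4059748 ]), 'moment': array([ 0.05926097, -0.06270909,  0.04353797]), 'grasp_force': 0.0, 'gripper_width': 0.08815666460541313}
```

View pics/top1.png

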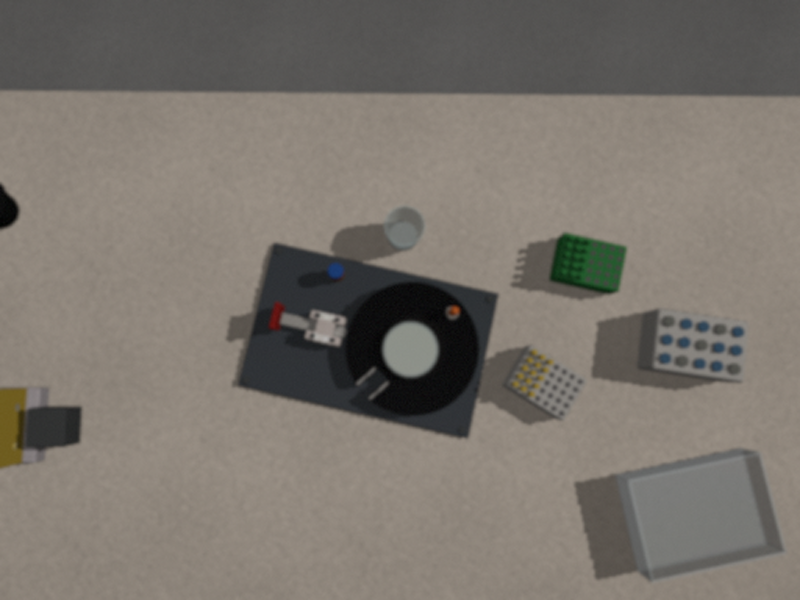

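View pics/scene1.png

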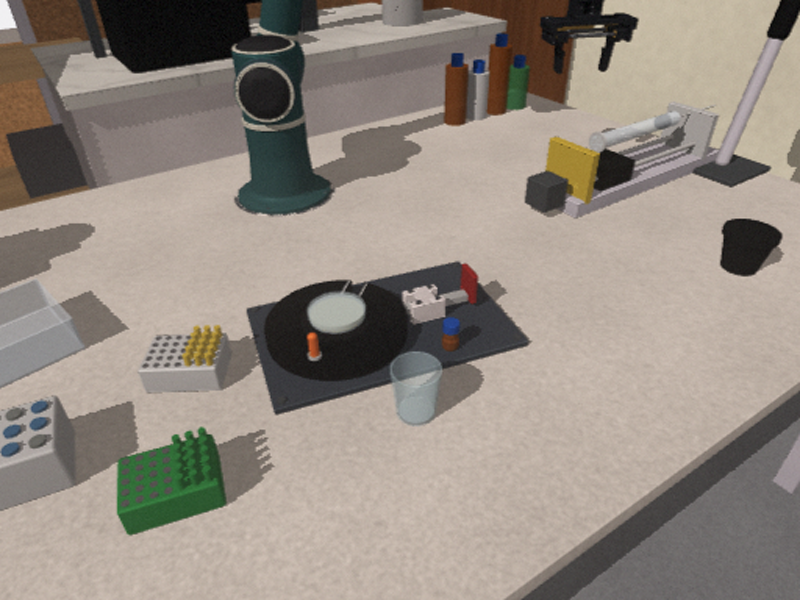

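The top picture shows (800x600 px) the disc centred near (411,348), the post at (453,312), the slot near (372,383), the red tab at (277,317), the vial cap at (335,270) and the plate corners at (275,243), (497,293), (467,437) and (240,385). The scene view agrees with this.

Run:
```python
from h import *
import pickle
c=pickle.load(open("top.pkl","rb")); s=1.5625
f=lambda u,v,h: onplane(c,(u+.5)/s-.5,(v+.5)/s-.5,h)
C=[f(u,v,.012) for u,v in((275,243),(497,293),(467,437),(240,385))]
for i in range(4): print("corner",C[i].round(4),"side",np.linalg.norm(C[i]-C[(i+1)%4]).round(4))
yd=(C[0]+C[3]-C[1]-C[2])[:2]; yd/=np.linalg.norm(yd); xd=np.array([yd[1],-yd[0]])
ctr=np.mean(C,0)[:2]; axA=ctr-yd*.0725
print("yd",yd,"xd",xd,"axis from plate",axA)
P=cloud(c); img=c["image"].astype(int)
# disc: depth height 0.035..0.05 near
m=(abs(P[...,2]-.041)<.006)&(img.max(-1)<45)&(np.linalg.norm(P[...,:2]-axA,axis=-1)<.13)
pts=np.argwhere(m)[:,::-1].astype(np.int32); (cu,cv_),r=cv2.minEnclosingCircle(pts.astype(np.float32))
print("disc",onplane(c,cu,cv_,.04),r*1.1/427.5)
B,G,Rr=img[...,0],img[...,1],img[...,2]
red=(Rr>70)&(G<40)&(np.linalg.norm(P[...,:2]-axA,axis=-1)<.3)
for n,mm,h in(("red",red&(G<25),.077),("orange",(Rr>100)&(Rr-B>60)&(np.linalg.norm(P[...,:2]-axA,axis=-1)<.12),.083)):
    v,u=np.nonzero(mm); p=onplane(c,u.mean(),v.mean(),h)[:2]; d=p-axA
    print(n,len(u),p,"idx frame",d@xd,d@yd, "depth z",np.percentile(P[...,2][mm],[10,50,90]))
for n,u,v,h in(("post",454,311,.083),("tab",277,317,.077),("slot mouth",363,390,.04),("vial",335,270,.048),("beaker",404,228,.08),("line1 in",376,368,.04),("line1 out",358,384,.04),("line2 in",388,381,.04),("line2out",370,399,.04)):
    p=f(u,v,h)[:2]; d=p-axA; print(n,p.round(4),"idx",(d@xd).round(4),(d@yd).round(4),np.linalg.norm(d).round(4))
```

```text
corner [0.7254 0.0784 0.012 ] side 0.3882
corner [ 0.6399 -0.3003  0.012 ] side 0.2468
corner [ 0.3991 -0.246   0.012 ] side 0.3874
corner [0.4849 0.1318 0.012 ] side 0.2464
yd [0.22075442 0.97532942] xd [ 0.97532942 -0.22075442] axis from plate [ 0.54630182 -0.1547567 ]
disc [ 0.54544711 -0.15237727  0.04      ] 0.11052234671966375
red 76 [0.59302724 0.0646272 ] idx frame -0.002857293418612425 0.22428641038437191 depth z [0.05319256 0.07389396 0.07828403]
orange 20 [ 0.60447901 -0.22054482] idx frame 0.07126493502196186 -0.051322222897738655 depth z [0.04129443 0.07974868 0.08335127]
post [ 0.6026 -0.2191] idx 0.0691 -0.0503 0.0855
tab [0.5933 0.0622] idx -0.0021 0.2219 0.2219
slot mouth [ 0.4772 -0.074 ] idx -0.0852 0.0636 0.1063
vial [ 0.6734 -0.0271] idx 0.0958 0.1526 0.1801
beaker [ 0.7373 -0.14  ] idx 0.183 0.0565 0.1915
line1 in [ 0.5128 -0.095 ] idx -0.0458 0.0509 0.0685
line1 out [ 0.4869 -0.0658] idx -0.0776 0.0737 0.107
line2 in [ 0.4917 -0.1146] idx -0.0621 0.0271 0.0677
line2out [ 0.4627 -0.0854] idx -0.0968 0.0492 0.1086
```

```bash
cat >> h.py <<'E'
def down(t):  # tool down, tool x along planar direction t
    t=np.r_[np.array(t[:2])/np.linalg.norm(t[:2]),0]; z=np.array([0,0,-1.]); return R.from_matrix(np.stack([t,np.cross(z,t),z],1)).as_rotvec()
def wrist(name):
    s=manip.state(); c=cams.capture("wrist"); T=np.eye(4); T[:3,:3]=R.from_rotvec(s["tcp_rot"]).as_matrix(); T[:3,3]=s["tool_pos"]
    c["T"]=T@c["T_tool_cam"]; 
    import pickle; pickle.dump(c,open(name+".pkl","wb")); return c
def wplane(c,u,v,h):
    K=c["intrinsics"]; x,y=u-K[0,2],v-K[1,2]; r=np.hypot(x,y); th=r/K[0,0]
    d=c["T"][:3,:3]@np.array([np.sin(th)*x/r,np.sin(th)*y/r,np.cos(th)]); p=c["T"][:3,3]; return p+d*(h-p[2])/d[2]
def wpix(c,P):
    K=c["intrinsics"]; q=np.linalg.inv(c["T"])@np.r_[P,1]; th=np.arctan2(np.hypot(q[0],q[1]),q[2]); a=np.arctan2(q[1],q[0])
    return K[0,2]+K[0,0]*th*np.cos(a),K[1,2]+K[0,0]*th*np.sin(a)
E
python3 - <<'E'
from h import *
yd=np.array([.2208,.9753]); xd=np.array([.9753,-.2208]); ax=np.array([.5456,-.153])
phi=np.radians(-16.); pos=ax+.088*(np.cos(phi)*xd+np.sin(phi)*yd); t=np.sin(phi)*xd-np.cos(phi)*yd # clockwise tangent
# candidates for start and end of the push and for the tab push
for s in(1,-1):
    print(s,"start",inverse_kinematics(np.r_[pos,.055],down(s*t)))
    p2=np.radians(-75.); print("end",inverse_kinematics(np.r_[ax+.088*(np.cos(p2)*xd+np.sin(p2)*yd),.055],down(s*(np.sin(p2)*xd-np.cos(p2)*yd))))
    print("tab",inverse_kinematics(np.r_[ax+.26*yd,.055],down(-s*yd)))
    print("look",inverse_kinematics(np.r_[ax+.03*yd,.34],down(-s*yd)))
c=wrist("w0"); print(c["T_tool_cam"],c["intrinsics"])
E
```

```text
1 start None
end [-4.55057033e-01  2.98862638e-01  1.92651835e+00 -4.44089210e-16
  9.16211670e-01 -2.06501389e+00]
tab None
look None
-1 start [-3.42108128e-01  3.85916220e-01  1.80650905e+00 -4.44089210e-16
  9.49167381e-01  1.59783410e-01]
end [-4.55057033e-01  2.98862638e-01  1.92651835e+00 -4.44089210e-16
  9.16211670e-01  1.07657876e+00]
tab [ 1.24530800e-01  3.18249840e-01  1.90042462e+00 -8.88178420e-16
  9.22918198e-01  3.47169658e-01]
look [-2.64449783e-01  1.04665759e-02  1.70586728e+00 -4.44089210e-16
  1.42525880e+00 -4.18109250e-02]
[[-4.86681607e-04 -9.55601715e-01 -2.94661035e-01  7.66734937e-02]
 [ 9.99998946e-01 -6.20344967e-05 -1.45048300e-03  9.35194119e-04]
 [ 1.36780490e-03 -2.94661430e-01  9.55600738e-01 -1.44844936e-01]
 [ 0.00000000e+00  0.00000000e+00  0.00000000e+00  1.00000000e+00]] [[297.31863964   0.         255.92649219]
 [  0.         297.31863964 196.46100974]
 [  0.           0.           1.        ]]
```

Run:
```python
from h import *
yd=np.array([.2208,.9753]); xd=np.array([.9753,-.2208]); ax=np.array([.5456,-.153])
p=manip.state()["tool_pos"]; manip.move_linear(p+[0,0,.05],.2); manip.set_gripper(0.0)
manip.move_pose(np.r_[ax+.08*yd,.30],down(yd)); manip.dwell(.3)
c=wrist("w1"); cv2.imwrite("pics/w1.png",cv2.resize(c["image"],(800,600),interpolation=cv2.INTER_CUBIC))
print(manip.state()["clock"],manip.state()["tool_pos"],manip.state()["contact_force"])
```

```text
4.7667 [ 0.56330163 -0.07467734  0.29996835] [ 0.01187953  0.50717452 -0.29893711]
```

View pics/w1.png

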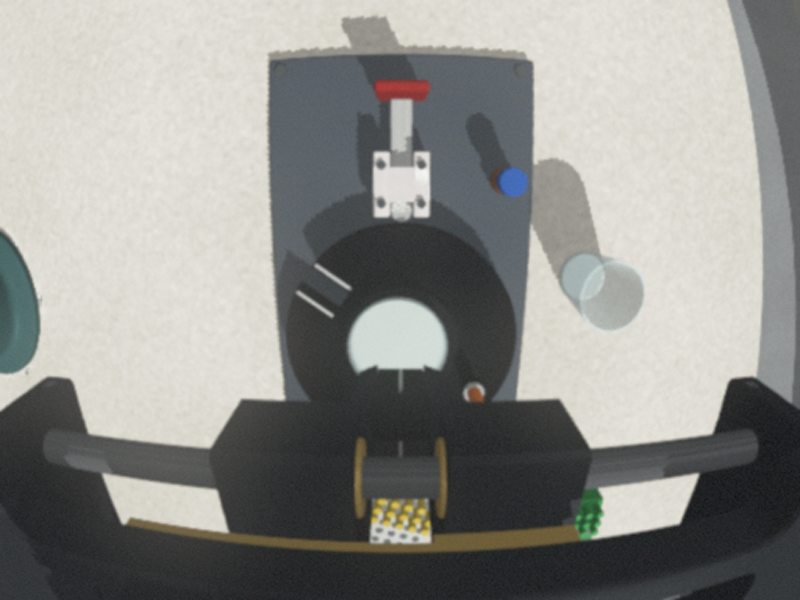

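The wrist picture shows the tab top at (402,90), the guide centred near (402,184), the bar nose at (401,213), and the slot lines from (317,266) to (350,289) and from (298,292) to (332,316). The post is at (476,397), mostly hidden behind the fingers. The plate's far corners are at (270,58) and (532,62).

Run:
```python
from h import *
import pickle
c=pickle.load(open("w1.pkl","rb")); s=1.5625
f=lambda u,v,h: wplane(c,(u+.5)/s-.5,(v+.5)/s-.5,h)[:2]
cl=f(270,60,.012); cr=f(532,62,.012); print("corners",cl,cr,np.linalg.norm(cr-cl))
xd=(cr-cl)/np.linalg.norm(cr-cl); yd=np.array([-xd[1],xd[0]]); print("yd edge",yd, "axis",(cl+cr)/2-.27*yd)
# turntable disc: left, right, top rim
L,Rr=f(286,328,.04),f(516,328,.04); T=f(400,222,.04)
print("disc",np.linalg.norm(L-Rr),(L+Rr)/2,"top rim-.11",T-.11*yd)
tab=f(402,86,.077); g=f(402,184,.048); nose=f(401,219,.034)
print("tab",tab,"guide",g,"nose",nose,"axis from tab",tab-.23*yd)
A=tab-.23*yd
for n,u,v,h in(("post",476,393,.083),("o1",317,266,.04),("i1",350,289,.04),("o2",298,292,.04),("i2",332,316,.04),("vial",513,182,.06)):
    d=f(u,v,h)-A; print(n,d@xd,d@yd,np.hypot(*d),np.degrees(np.arctan2(-d@xd,d@yd)))
d=(tab-A)
```

```text
corners [0.48503699 0.13347663] [0.72404868 0.07751952] 0.24547461895239606
yd edge [0.22795477 0.97367172] axis [ 0.54299505 -0.15739329]
disc 0.21739036110364998 [ 0.54866676 -0.14163308] top rim-.11 [ 0.54434849 -0.15256866]
tab [0.5958471  0.06428707] guide [ 0.57848674 -0.01306729] nose [ 0.57072205 -0.04372376] axis from tab [ 0.54341751 -0.15965743]
post 0.06752928653808474 -0.026232910266194856 0.0724456356268408 -111.22951357704115
o1 -0.0750649933457659 0.07753800220656908 0.10792078118780363 44.071574131723054
i1 -0.04550911391880331 0.05621610897562635 0.07232793622131158 38.99150829631587
o2 -0.09386592661671253 0.05321392660500218 0.10790057536610555 60.45048355291063
i2 -0.06291060504200939 0.03032846404254555 0.06983953005233982 64.26182991603635
vial 0.09329225508683345 0.15555958353779492 0.1813897155012902 -30.95197558473377
```

```bash
cat >> h.py <<'E'
yd=np.array([.224,.9746]); xd=np.array([.9746,-.224]); ax=np.array([.5440,-.1550])
def arc(deg,r=.090,z=.054):
    p=np.radians(deg); return np.r_[ax+r*(np.cos(p)*xd+np.sin(p)*yd),z], down(-np.sin(p)*xd+np.cos(p)*yd)
E
python3 - <<'E'
from h import *
p,o=arc(-12,z=.15); manip.move_pose(p,o)
p,o=arc(-12); manip.move_linear(p,.12); print(manip.state()["contact_force"])
for a in range(-20,-71,-6):
    p,o=arc(a); manip.move_linear(p,.05,rot=o); s=manip.state(); print(a,s["contact_force"].round(2),s["tool_pos"].round(4),p.round(4))
print(a)
# back off and rise for a look
p,o=arc(a+10); manip.move_linear(p,.1,rot=o); manip.move_linear(p+[0,0,.1],.15)
manip.move_pose(np.r_[ax+.10*yd,.30],down(yd)); manip.dwell(.2)
c=wrist("w2"); cv2.imwrite("pics/w2.png",cv2.resize(c["image"],(800,600),interpolation=cv2.INTER_CUBIC)); print(manip.state()["clock"])
E
```

```text
[ 0.28603525 -0.14172522  0.08249753]
-20 [0.97 0.09 0.03] [ 0.6202 -0.2043  0.0551] [ 0.6195 -0.2039  0.054 ]
-26 [-0.35  0.46  0.23] [ 0.6143 -0.2115  0.0543] [ 0.614  -0.2116  0.054 ]
-32 [ 0.62  0.35 -0.34] [ 0.6079 -0.2184  0.0541] [ 0.6077 -0.2186  0.054 ]
-38 [ 0.53  0.46 -0.03] [ 0.6008 -0.2248  0.054 ] [ 0.6007 -0.2249  0.054 ]
-44 [ 0.16 -0.26  0.03] [ 0.5932 -0.2303  0.054 ] [ 0.5931 -0.2304  0.054 ]
-50 [-0.75  0.07  0.55] [ 0.585  -0.2351  0.054 ] [ 0.5849 -0.2352  0.054 ]
-56 [ 0.34 -0.82  0.2 ] [ 0.5764 -0.239   0.054 ] [ 0.5763 -0.239   0.054 ]
-62 [ 0.19  0.32 -0.01] [ 0.5675 -0.2419  0.054 ] [ 0.5674 -0.2419  0.054 ]
-68 [0.17 0.55 0.78] [ 0.5583 -0.2439  0.0541] [ 0.5582 -0.2439  0.054 ]
-68
11.9917
```

View pics/w2.png

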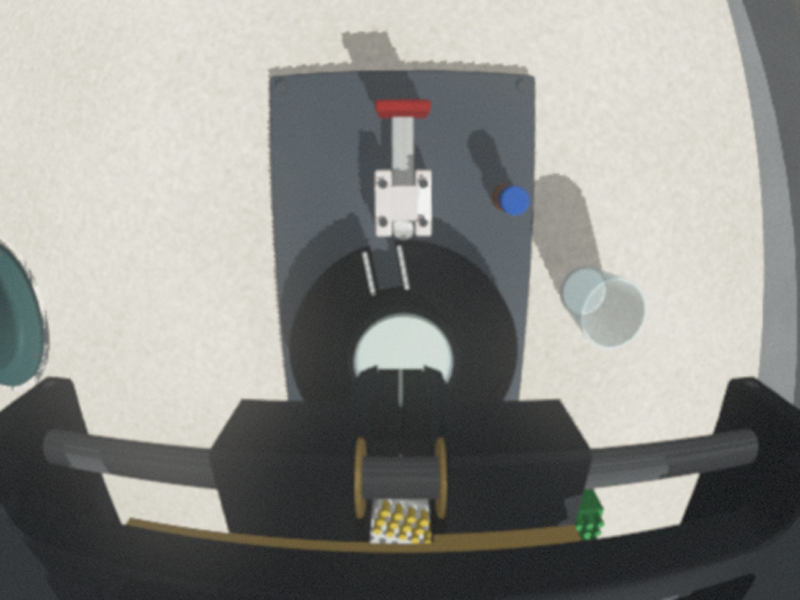

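The slot is now nearly aligned. Its lines run from (366,253) to (373,293) and from (400,247) to (407,289), with the bar at x≈403. I'll calculate the remaining angle.

Run:
```python
from h import *
import pickle
c=pickle.load(open("w2.pkl","rb")); s=1.5625
f=lambda u,v,h: wplane(c,(u+.5)/s-.5,(v+.5)/s-.5,h)[:2]
tab=f(403.5,105,.077); g=f(403.5,204,.048); d=tab-g; print("bar dir",d/np.hypot(*d),yd, "axis from tab",tab-.23*yd)
for A in (ax,tab-.23*yd):
    o=(f(366,253,.04)+f(400,247,.04))/2; i=(f(373,293,.04)+f(407,289,.04))/2
    for p in(o,i): e=p-A; print(e@xd,e@yd,np.degrees(np.arctan2(-e@xd,e@yd)))
e=o-i; print("slope",np.degrees(np.arctan2(-e@xd,e@yd)), "bar offset",(g-ax)@xd,(tab-ax)@xd)
```

```text
bar dir [0.22429578 0.97452111] [0.224  0.9746] axis from tab [ 0.54467993 -0.15942672]
-0.016456959059418345 0.10404886538420248 8.987772011646086
-0.010579771968367036 0.06659874615433393 9.026490832269403
-0.01811120307944498 0.10821083996434777 9.501503342835319
-0.01223401598839367 0.07076072073447923 9.809055195579763
slope 8.918896662737167 bar offset 0.0016295730732410346 0.001654244020026636
```

Run:
```python
from h import *
p,o=arc(-56,z=.15); manip.move_pose(p,o)
p,o=arc(-56); manip.move_linear(p,.12)
for a in(-64,-71,-77.3):
    p,o=arc(a); manip.move_linear(p,.05,rot=o)
manip.dwell(.2); print(manip.state()["tool_pos"],p)
p,o=arc(a+10); manip.move_linear(p,.1,rot=o); manip.move_linear(p+[0,0,.1],.15)
manip.move_pose(np.r_[ax+.10*yd,.30],down(yd)); manip.dwell(.2)
c=wrist("w3"); im=c["image"][130:220,200:320]; cv2.imwrite("pics/w3.png",cv2.resize(im,None,fx=6,fy=6,interpolation=cv2.INTER_CUBIC)); print(manip.state()["clock"])
```

```text
[ 0.5438455  -0.24498306  0.05396324] [ 0.54361681 -0.24500014  0.054     ]
17.525
```

View pics/w3.png

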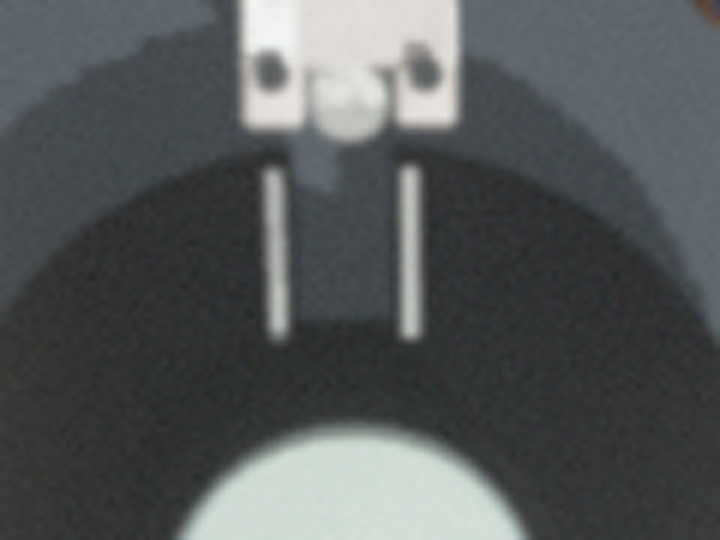

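The crop shows the slot midline about 1° from the bar: the mouth middle is at x=341, the inner end at 345 and the nose at 349. That's within the 3° capture range, so I'll push the tab.

Run:
```python
from h import *
B=ax+.0016*xd; q=lambda y,z=.05: np.r_[B+y*yd,z]; o=down(yd)
manip.move_pose(q(.275,.15),o); manip.move_linear(q(.275),.12); manip.dwell(.1)
f=lambda: -0+manip.state()["contact_force"][:2]@yd
f0=f(); print(f0)
manip.move_linear(q(.245),.08); y=.245
while y>.180:
    y-=.0025 if y<.21 else .01; manip.move_linear(q(y),.04); F=f()-f0; s=manip.state(); ya=(s["tool_pos"][:2]-B)@yd; print(round(y,4),ya.round(4),F.round(2))
    if F>9: break
manip.dwell(.2); print(f()-f0,s["clock"])
manip.move_linear(q(.26),.1); manip.move_linear(q(.26,.15),.15)
manip.move_pose(np.r_[ax+.13*yd,.30],o); manip.dwell(.2)
c=wrist("w4"); cv2.imwrite("pics/w4.png",cv2.resize(c["image"],(800,600),interpolation=cv2.INTER_CUBIC)); print(manip.state()["clock"])
```

```text
0.6124751525516877
0.235 0.2347 0.23
0.225 0.2244 -0.39
0.215 0.2144 -1.16
0.205 0.2044 -0.59
0.2025 0.2023 -0.11
0.2 0.1999 1.01
0.1975 0.1997 9.0
9.303447772644443 22.4
25.25
```

View pics/w4.png

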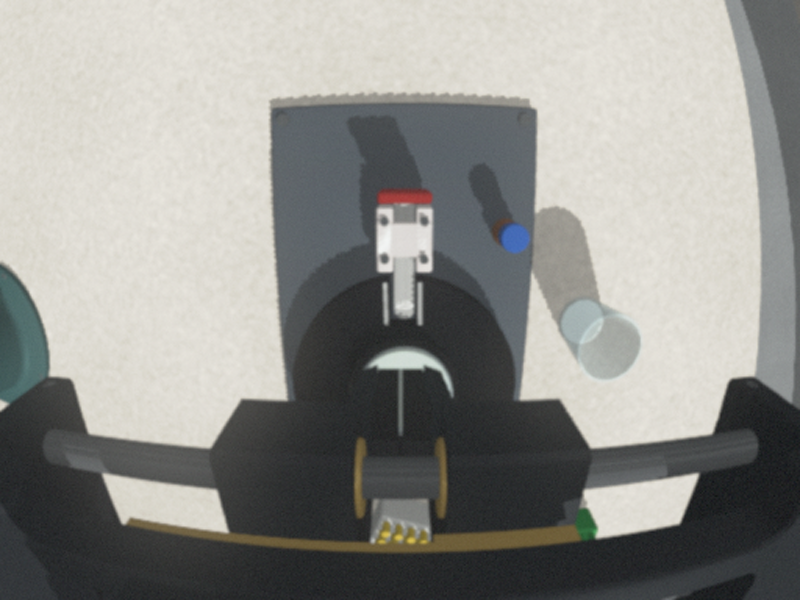

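The bar now sits in the slot, with its nose at (404,310) between the slot lines and the tab at (405,197) almost against the guide. I'll check the travel and press once more, harder, to make sure it's at the stop.

Run:
```python
from h import *
import pickle
s=1.5625
g=lambda n,u,v,h: wplane(pickle.load(open(n+".pkl","rb")),(u+.5)/s-.5,(v+.5)/s-.5,h)[:2]
print("far edge of tab",(g("w2",403.5,99,.077)-ax)@yd,(g("w4",405,190,.077)-ax)@yd)
print("nose now",(g("w4",404,318,.034)-ax)@yd)
B=ax+.0016*xd; q=lambda y,z=.05: np.r_[B+y*yd,z]; o=down(yd)
manip.move_pose(q(.26,.15),o); manip.move_linear(q(.26),.12); manip.dwell(.1)
f=lambda: manip.state()["contact_force"][:2]@yd
f0=f(); manip.move_linear(q(.204),.08); y=.204
while y>.185:
    y-=.002; manip.move_linear(q(y),.03); F=f()-f0; ya=(manip.state()["tool_pos"][:2]-B)@yd; print(round(y,4),ya.round(4),F.round(2))
    if F>18: break
manip.move_linear(q(.25),.1); manip.move_linear(q(.25,.2),.15)
manip.move_pose([.42,.35,.3],o); manip.dwell(.2)
c=cams.capture("top"); cv2.imwrite("pics/top2.png",cv2.resize(c["image"][130:300,140:390],None,fx=3,fy=3,interpolation=cv2.INTER_CUBIC)); print(manip.state()["clock"])
```

```text
far edge of tab 0.23066620871775143 0.19060234148975866
nose now 0.07123902275799063
0.202 0.2023 -0.63
0.2 0.2 0.03
0.198 0.1997 6.24
0.196 0.1997 13.35
0.194 0.1996 19.81
32.6167
```

View pics/top2.png

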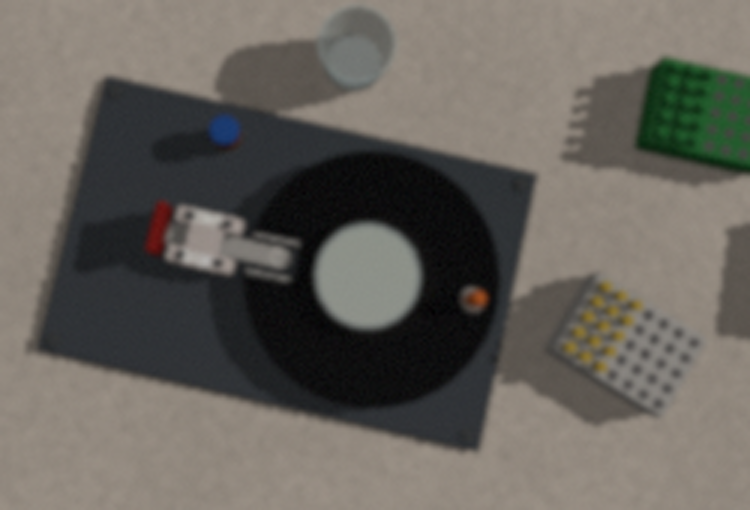

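Run:
```python
from h import *
import pickle
def tab(c):
    i=c["image"].astype(float); w=np.clip(i[...,2]-np.maximum(i[...,0],i[...,1])-25,0,None); w[:190]*=1; P=cloud(c); w[(np.linalg.norm(P[...,:2]-(ax+.2*yd),axis=-1)>.06)]=0
    v,u=np.mgrid[:384,:512]; return onplane(c,(w*u).sum()/w.sum(),(w*v).sum()/w.sum(),.07)[:2]
a=tab(pickle.load(open("top.pkl","rb"))); b=tab(cams.capture("top")); print((a-b)@yd,(a-b)@xd)
c1,c2=(pickle.load(open(n+".pkl","rb")) for n in("w2","w4"))
for c in(c1,c2):
    z=c["image"].astype(float); w=np.clip(z[...,2]-np.maximum(z[...,0],z[...,1])-40,0,None); w[140:]=0; v,u=np.mgrid[:384,:512]
    print((wplane(c,(w*u).sum()/w.sum(),(w*v).sum()/w.sum(),.074)[:2]-ax)@yd)
```

```text
0.04118987759338059 -0.0003819912755908463
0.22437426659634233
0.18469368015034468
```

Run:
```python
from h import *
import pickle
from scipy.ndimage import map_coordinates as mc
def prof(c,pix,lo,hi):
    ys=np.arange(lo,hi,.0005); i=c["image"].astype(float); red=i[...,2]-np.maximum(i[...,0],i[...,1])
    r=np.zeros(len(ys))
    for x in np.arange(-.012,.0121,.003):
        r+=mc(red,np.array([pix(c,np.r_[ax+(x+.0016)*xd+y*yd,.077])[::-1] for y in ys]).T,order=1)/9
    k=np.nonzero(r>r.max()/2)[0]; return ys[k[0]],ys[k[-1]],r.max()
def tpix(c,P):
    q=rot(c).T@(P-np.array(c["position"])); K=c["intrinsics"]; return K[0,0]*q[0]/q[2]+K[0,2],K[1,1]*q[1]/q[2]+K[1,2]
print("top",prof(pickle.load(open("top.pkl","rb")),tpix,.19,.26),prof(cams.capture("top"),tpix,.15,.22))
for n in("w1","w2","w4"): print(n,prof(pickle.load(open(n+".pkl","rb")),wpix,.15,.26))
```

```text
top (np.float64(0.21800000000000003), np.float64(0.23200000000000004), np.float64(79.67044235652699)) (np.float64(0.17800000000000002), np.float64(0.19050000000000003), np.float64(79.17699606625276))
w1 (np.float64(0.21550000000000005), np.float64(0.23000000000000007), np.float64(104.61796551729319))
w2 (np.float64(0.21750000000000005), np.float64(0.23000000000000007), np.float64(103.19047966840488))
w4 (np.float64(0.18050000000000002), np.float64(0.19000000000000003), np.float64(100.35450782976281))
```

The measured travel is about 41 mm. The tab began about 4 mm in, at roughly 226 mm from the axis. Its outer face is now at 190 mm, which is the fully home position, and it doesn't move under 20 N. I'm handing the job in.

```bash
python3 -c "
from h import *
print(manip.state()['clock']); print(order.close_job())"
```

```text
32.7167
the job is handed in; nothing more can be done
None
```

The job is handed in at 32.7 s: the turntable slot is lined up with the locking bar and the bar is fully home against its stop, with the dish, vial, beaker and tip rack showing no visible shift in the last top picture.

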